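# Clip a chromatography plate into the viewing stand

### The job

Two white chromatography plates with grey grip rails along the top stand in drying blocks. Lift out the wider one and press its lower edge down into the sprung clip of the viewing stand (the base with the upright light panel) until it is fully home between the jaws, upright, square with the clip and centred along it; then let go. Do not drop the plate, and leave the narrower plate, the specimen cup and the petri dish where they are.

Things in the scene. Friction and masses are not known exactly. Their poses are not given: they have to be found in the camera images.
- plate_wide: The wider white plate: 120 mm wide (y), 5 mm thick (x), 118 mm tall in all, 0.14 kg; lower edge bevelled to 2 mm. Origin: middle of the lower edge; z up. Starts upright in the 7 mm wide, 22 mm deep slot of one of two drying blocks, lower edge 8 mm above the worktop. Either face may look forward.
- plate_wide_grip (a point): Centre of the wide plate's grey top rail, 108 mm above the lower edge. The rail is 12 mm thick (x, the width to grip), 70 mm long (y) and 20 mm high (98 to 118 mm above the lower edge), and overhangs the plate faces by 3.5 mm.
- plate_narrow: The narrower white plate: 80 mm wide (y), 5 mm thick, 118 mm tall, rail 50 mm long; same axes. Stands in the other drying block and must stay there.
- stand: Fixed viewing stand: grey base 150 mm (y) x 107 mm (x -35 to +72), 10 mm thick; sprung edge clip 120 mm long along its y through the origin; light panel 136 mm wide, top 85 mm high, 58 to 68 mm behind the clip (+x). Origin: on the worktop under the clip's middle; x towards the panel, z up. Stand and blocks may swap places, each turned up to 0.25 rad.
- clip_floor (a point): Middle of the clip's floor, 10 mm above the worktop; axes as the stand's, y along the clip. The lower edge of a plate fully home is at this height. Over it: fixed channel 8 mm wide and deep with flared mouth; then two jaws, shut to a 1.5 mm gap from 13 to 26 mm above the floor, flared to a 15 mm mouth 39 mm above it. The edge pushes them apart: about 6 to 15 N down, then less until the floor.
- jaw_rear (a joint): How far the jaw on the light-panel side is pushed outward by the plate, m: 0 shut, at most 0.006; about 0.00175 with the plate centred. Spring about 3 N shut, 1.2 N more per mm.
- jaw_front (a joint): The same for the jaw on the other side (stand's -x).
- specimen_cup: Loose bystander: white specimen cup with lid, 54 mm across, 66 mm high; origin at the centre of its underside.
- petri_dish: Loose bystander: round petri dish, 60 mm across, 15 mm high; origin at the centre of its underside.

How it is judged:
On the way, in this order (a step that is already met when the one before it is completed fails the run):
1. the wide plate is lifted clear of its drying block (height (world z) of plate_wide above 0.035 m), for 0.1 s.
2. the wide plate is pressed home in the clip, the fingers still on it (z of plate_wide in the frame of clip_floor below 0.004 m and x of plate_wide in the frame of clip_floor between -0.005 and 0.005 m and y of plate_wide in the frame of clip_floor between -0.015 and 0.015 m and angle between the z axis of plate_wide and the z axis of clip_floor, either way round below 0.12 rad and angle between the x axis of plate_wide and the x axis of clip_floor, either way round below 0.12 rad and contact force between the fingers and plate_wide above 0.3 N), for 0.1 s.
At the end, for the whole second after the job is handed in: The wide plate rests in the clip: lower edge within 4 mm of its floor, 5 mm of its middle plane and 15 mm of its centre lengthwise, upright and square within 0.12 rad, both jaws pushed open over 0.4 mm; narrow plate, cup and dish not moved over 30 mm (z of plate_wide in the frame of clip_floor below 0.004 m and x of plate_wide in the frame of clip_floor between -0.005 and 0.005 m and y of plate_wide in the frame of clip_floor between -0.015 and 0.015 m and angle between the z axis of plate_wide and the z axis of clip_floor, either way round below 0.12 rad and angle between the x axis of plate_wide and the x axis of clip_floor, either way round below 0.12 rad and value of joint each of jaw_rear, jaw_front above 0.0004 m and linear speed of plate_wide below 0.02 m/s); the robot touches nothing.
It fails at once if the wide plate is tipped over or dropped (angle between plate_wide's own z axis and vertical above 0.9 rad).
It fails at once if the narrow plate is taken or moved by more than 30 mm (distance of plate_narrow from where it was at the start of the episode above 0.03 m).
It fails at once if the specimen cup is moved by more than 30 mm or tipped (distance of specimen_cup from where it was at the start of the episode above 0.03 m or angle between specimen_cup's own z axis and vertical above 0.4 rad).
It fails at once if the petri dish is moved by more than 30 mm or tipped (distance of petri_dish from where it was at the start of the episode above 0.03 m or angle between petri_dish's own z axis and vertical above 0.4 rad).
It also fails if it takes over 38 s, if anything falls off the work surface, if the arm or the gripper's body presses on something with over 40 N, if the wrist force passes 120 N, or if a joint passes its speed limit or range.

### The arm

A 7-joint arm with a two-finger parallel gripper is mounted at the origin on a cart in front of the work surface, level with it; the furniture and walls round the work are solid. World frame = base frame: x ahead of the robot, y to its left, z up, the work surface at z = 0. Lengths are in m, angles in rad, forces in N, time in s.
With the tool pointing down it reaches from about 0.425 to 0.925 m from the base axis. Payload 6.8 kg.
Tool frame: the origin (TCP) lies midway between the tips of the shut fingers; the grasp point (between the pads) lies 19 mm behind it (bot.pinch_z is the distance from the TCP to the grasp point, in m); x points along the fingers, y is the direction in which the jaws open and shut, and the axes are right-handed (so a half turn about x gives the same grasp; the last joint's range is limited). The gripper opens to 85 mm and grips with 20 to 120 N. Pads are 22 mm wide; open, the fingers measure 114 mm over their backs; the gripper's body (76 mm by 85 mm) begins 54 mm behind the grasp point. The pads swing forward as they close: fully open they stand 13 mm farther back than shut.
Start: joints at [1.203, 0.477, 0.022, 1.555, -0.011, 1.109, -0.083], TCP at [0.173, -0.652, 0.231] pointing down, gripper open.
Joint ranges: [-2.96, 2.96], [-0.34, 2.1], [-1.41, 1.46], [0.24, 2.44], [-1.37, 4.51], [0.17, 1.92], [-2.96, 2.96]. Speed limits (rad/s): [2.39, 2.39, 3.14, 3.14, 3.14, 3.14, 3.14].

### API

Orientations are given as a unit quaternion [w, x, y, z].
In Python, from station import bot gives the robot as it stands. The module is installed in compiled form; this text tells all that it offers.
- The arm moves only by the tool step_arm, never from a script. Its argument "plan" is a list of rows, each a list of 6 numbers: the shift along the tool's x, y, z in units of 40 mm (1.0 is 40 mm), then the turn, a rotation vector about the tool's x, y, z in units of 360 degrees (1.0 is 360 degrees). In form: [[dx, dy, dz, ax, ay, az], ...]. A call has 1 to 8 rows; each row shifts and turns the commanded pose from where the row before left it, along the tool's axes as they then stand; what a row does not reach is not made up. A row lasts 1/8 s, in which the tool goes at most 62.5 mm and 10.7 degrees, less where a joint would pass 70% of its speed; a pose out of reach is approached as far as the arm can. A call with a number of a shift or a turn outside -1 to 1 is refused whole. A call with a gripper value outside its range is refused whole. "fingers" is the closure, from -1 (fully open) to 1 (shut), set as the call begins (left out, the last holds). The fingers move at their own pace and stop on an object; "force" is the grip in N (left out, the last holds). Time passes only in rows, so rows that do not move let the fingers close. It gives the time, the measured TCP pose, the force and the opening at its end, in the units of the state.
- bot.get_obs(): the state, without advancing time (a new reading comes with each control period).
- bot.read_camera(name): name is "scene" or "top" or "wrist"; returns (picture, depth): 420x560x3 uint8, red, green, blue; 420x560 float32, m along the optical axis (not along the pixel's ray), 0 where there is no reading.
- bot.camera_model(name): a dict with "mtx" (3x3 intrinsics, pixels), "origin" and "rotation" of the camera in the world; the wrist camera has in their place "T_tool_cam" (4x4, takes a point from camera to tool coordinates, whose origin is the TCP and whose axes are the tool frame's). Camera axes: x right, y up, looking along -z (the intrinsics and any distortion apply to the point x, -y, -z); pixel columns grow to the right and rows downward; lengths in m; the calibration is good to about 2 mm. The wrist camera is an equidistant fisheye: a pixel r from the principal point sees the ray r / f radians off the axis. A picture is of the moment at which its call begins: read the wrist's pose just before it. camera_model takes no time and is no camera call.
- bot.hand_in(): hands the job in, once; it reports no verdict.
The state is a dict: "t": time; "q": joint angles; "joint_vel": joint speeds; "joint_torque": joint torques, N m; "eef_pos": TCP position; "tool_rot": TCP orientation; "contact_force": force on the tool from outside, world axes, zero at the start; "torque": the same for the moment, N m; "gripper_width": opening from 0.0 (shut) to 1.0 (fully open).
Only numpy, scipy, OpenCV 4.12 (cv2) and the standard library are available. Lean on these libraries where they do the work, as an engineer would, in place of code of your own. Each camera call takes 0.05 s, during which the arm holds its last target.

## Working session

There is one attempt and no reset: what is moved stays moved. The work goes in short steps, Python scripts to look and compute and a tool call to move; the robot and the scene stay as the last step left them, time stands still between calls to the robot, and variables do not carry over. Pictures are saved under pics/ and viewed, and the job is handed in when it is done.

Besides the shell and the picture viewer there is one more tool, called after ">>>" as name(argument=value, ...) on one line, values as JSON. step_arm: Moves the arm, as the interface text tells. Shifts and turns lie within -1 to 1; 1 stands for 40 mm of shift or 360 degrees of turn. Its arguments: {"type":"object","properties":{"plan":{"type":"array"},"fingers":{"type":"number"},"force":{"type":"number"}},"required":["plan"]}

```bash
mkdir -p pics; ls
python3 - <<'E'
from station import bot
import cv2,numpy as np
o=bot.get_obs(); print({k:np.round(v,4) for k,v in o.items()})
print(bot.pinch_z)
for n in ["scene","top"]:
    im,d=bot.read_camera(n); cv2.imwrite(f"pics/{n}0.png",im[:,:,::-1]); np.savez(f"pics/{n}0.npz",im=im,d=d)
    print(n,bot.camera_model(n))
print(bot.camera_model("wrist"))
E
```

```text
pics
{'t': np.float64(0.0), 'q': array([ 1.2029,  0.4778,  0.0224,  1.5565, -0.0115,  1.1093, -0.0831]), 'joint_vel': array([ 0.0013, -0.0007, -0.0009,  0.0009,  0.0014, -0.0008, -0.0021]), 'joint_torque': array([ 5.00000e-04, -5.96434e+01,  1.60800e+00, -2.81190e+01,
        1.25000e-02,  9.30000e-03, -0.00000e+00]), 'eef_pos': array([ 0.1732, -0.6518,  0.2303]), 'tool_rot': array([-0.0909, -0.701 , -0.0922,  0.7013]), 'contact_force': array([0.1043, 0.7354, 0.5861]), 'torque': array([-0.0406, -0.0129,  0.0367]), 'gripper_width': np.float64(1.0013)}
0.0187
scene {'mtx': array([[538.91146976,   0.        , 274.9621307 ],
       [  0.        , 538.91146976, 213.23892336],
       [  0.        ,   0.        ,   1.        ]]), 'origin': array([-0.16404261,  0.25565618,  1.27407461]), 'rotation': array([-0.54939874, -0.13634584,  0.20795403,  0.79770042])}
top {'mtx': array([[505.418097  ,   0.        , 275.49340947],
       [  0.        , 505.418097  , 217.38342998],
       [  0.        ,   0.        ,   1.        ]]), 'origin': array([0.28154871, 0.01993005, 1.37906352]), 'rotation': array([-0.69973065, -0.04979524,  0.04461062,  0.71127164])}
{'mtx': array([[325.1922621 ,   0.        , 279.70368594],
       [  0.        , 325.1922621 , 210.4852294 ],
       [  0.        ,   0.        ,   1.        ]]), 'T_tool_cam': array([[-5.66855322e-04,  3.28833942e-01, -9.44387589e-01,
        -1.41797266e-01],
       [ 9.99999515e-01,  9.47443696e-04, -2.70337523e-04,
         3.30127441e-04],
       [ 8.05857914e-04, -9.44387283e-01, -3.28834319e-01,
        -8.64692866e-02],
       [ 0.00000000e+00,  0.00000000e+00,  0.00000000e+00,
         1.00000000e+00]])}
```

View pics/scene0.png

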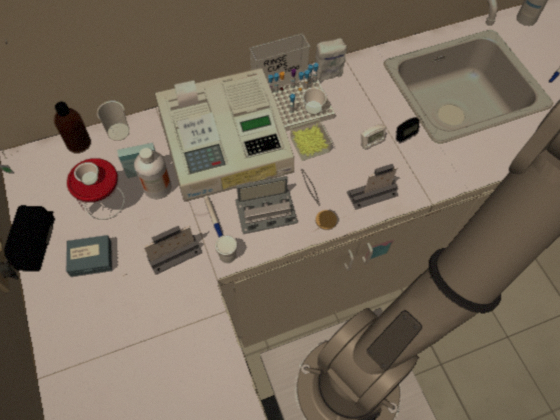

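View pics/top0.png

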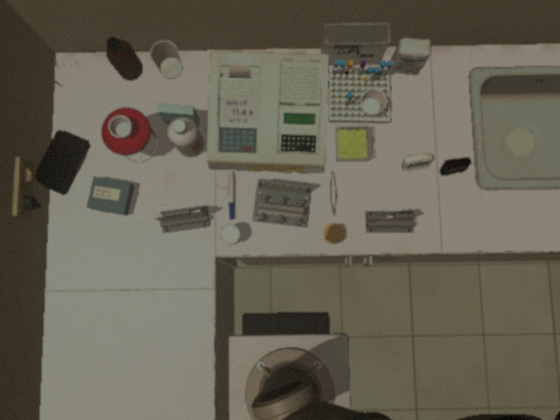

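Run:
```python
import cv2,numpy as np
t=cv2.imread("pics/top0.png"); s=cv2.imread("pics/scene0.png")
a=cv2.resize(t[165:255,150:430],None,fx=2.8,fy=2.8,interpolation=2)
b=cv2.resize(s[150:280,140:410],None,fx=2.4,fy=2.4,interpolation=2)
a=np.clip(a*1.5,0,255).astype('u1');b=np.clip(b*1.5,0,255).astype('u1')
cv2.imwrite("pics/topz.png",a);cv2.imwrite("pics/scz.png",b)
```

```text
(no output)
```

View pics/topz.png

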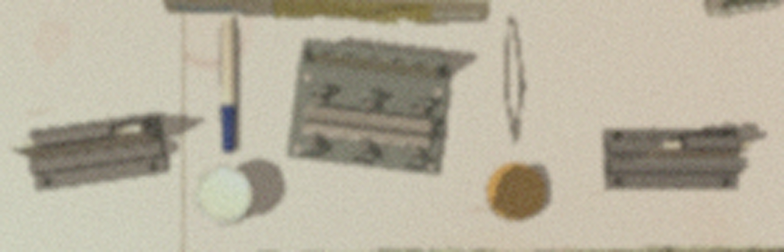

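View pics/scz.png

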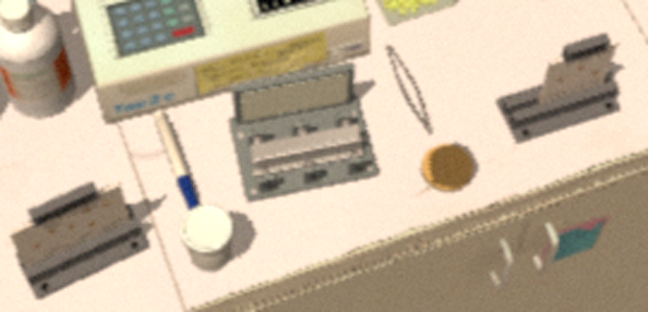

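```bash
cat > h.py <<'E'
import numpy as np,cv2
from scipy.spatial.transform import Rotation as R
def rq(q): return R.from_quat([q[1],q[2],q[3],q[0]])
def rays(m,uv):
    K=m["mtx"];uv=np.atleast_2d(uv).astype(float)
    return np.c_[(uv[:,0]-K[0,2])/K[0,0],-(uv[:,1]-K[1,2])/K[1,1],-np.ones(len(uv))]
def onplane(m,uv,z):
    d=rq(m["rotation"]).apply(rays(m,uv));o=m["origin"]
    return o+d*((z-o[2])/d[:,2])[:,None]
def cloud(m,dep):
    v,u=np.mgrid[:420,:560];uv=np.c_[u.ravel(),v.ravel()]
    P=rq(m["rotation"]).apply(rays(m,uv)*dep.ravel()[:,None])+m["origin"]
    P[dep.ravel()==0]=np.nan
    return P.reshape(420,560,3)
def wcam(m,o):
    T=np.eye(4);T[:3,:3]=rq(o["tool_rot"]).as_matrix();T[:3,3]=o["eef_pos"]
    return T@m["T_tool_cam"]
def wrays(m,uv):
    K=m["mtx"];uv=np.atleast_2d(uv).astype(float)
    x=uv[:,0]-K[0,2];y=uv[:,1]-K[1,2];r=np.hypot(x,y)+1e-9;th=r/K[0,0]
    return np.c_[np.sin(th)*x/r,-np.sin(th)*y/r,-np.cos(th)]
def wplane(m,o,uv,z):
    C=wcam(m,o);d=wrays(m,uv)@C[:3,:3].T
    return C[:3,3]+d*((z-C[2,3])/d[:,2])[:,None]
def wproj(m,o,P):
    C=wcam(m,o);p=(np.atleast_2d(P)-C[:3,3])@C[:3,:3]
    x,y,z=p[:,0],-p[:,1],-p[:,2];r=np.hypot(x,y);th=np.arctan2(r,z);K=m["mtx"]
    return np.c_[K[0,2]+K[0,0]*th*x/r,K[1,2]+K[0,0]*th*y/r]
E
python3 - <<'E'
from station import bot
from h import *
for n in ["top","scene"]:
    m=bot.camera_model(n);f=np.load(f"pics/{n}0.npz");P=cloud(m,f["d"])
    print(n,"table z",np.nanmedian(P[300:400,60:200,2]) if n=="top" else "")
    X,Y,Z=P[...,0],P[...,1],P[...,2]
    for nm,(x0,x1,y0,y1) in dict(wide=(.4,.75,.16,.45),stand=(.45,.75,-.1,.1),nar=(.4,.75,-.45,-.15)).items():
        for z0,z1 in [(.1,.14),(.065,.095),(.03,.06),(.015,.03)]:
            k=(X>x0)&(X<x1)&(Y>y0)&(Y<y1)&(Z>z0)&(Z<z1)
            if k.sum()>8:
                A=np.c_[X[k],Y[k]].astype('f4');r=cv2.minAreaRect(A);print(nm,z0,k.sum(),np.round(A.mean(0),3),np.round(np.median(Z[k]),3),np.round(r[0],3),np.round(r[1],3),round(r[2],1))
E
```

```text
top table z -0.0009811657152303255
wide 0.1 2981 [0.672 0.318] 0.123 [0.603 0.305] [0.289 0.293] 89.9
wide 0.065 754 [0.619 0.219] 0.084 [0.575 0.284] [0.248 0.348] 89.9
wide 0.03 705 [0.553 0.328] 0.038 [0.597 0.299] [0.256 0.328] 68.0
wide 0.015 333 [0.524 0.3  ] 0.026 [0.6   0.301] [0.26  0.321] 71.3
stand 0.1 2590 [ 0.706 -0.002] 0.115 [0.687 0.   ] [0.126 0.2  ] 0.0
stand 0.065 1995 [0.61  0.005] 0.086 [0.612 0.001] [0.201 0.158] 88.7
stand 0.03 878 [0.526 0.007] 0.044 [0.523 0.002] [0.198 0.147] 87.7
stand 0.015 241 [0.497 0.009] 0.02 [ 0.52  -0.009] [0.169 0.141] 86.8
nar 0.1 129 [ 0.449 -0.29 ] 0.124 [ 0.449 -0.293] [0.08  0.012] 86.4
nar 0.065 95 [ 0.596 -0.276] 0.074 [ 0.606 -0.335] [0.315 0.206] 8.3
nar 0.03 1225 [ 0.615 -0.257] 0.037 [ 0.588 -0.257] [0.331 0.275] 50.2
nar 0.015 940 [ 0.626 -0.241] 0.026 [ 0.591 -0.3  ] [0.3   0.317] 89.8
scene table z 
wide 0.1 2896 [0.657 0.318] 0.121 [0.601 0.305] [0.298 0.29 ] 0.1
wide 0.065 1101 [0.593 0.238] 0.083 [0.574 0.304] [0.287 0.347] 89.9
wide 0.03 1041 [0.551 0.305] 0.039 [0.581 0.305] [0.286 0.342] 86.3
wide 0.015 541 [0.525 0.285] 0.025 [0.581 0.303] [0.281 0.343] 87.0
stand 0.1 2228 [ 0.705 -0.001] 0.114 [ 0.685 -0.   ] [0.13 0.2 ] 0.0
stand 0.065 2169 [0.607 0.005] 0.085 [ 0.613 -0.   ] [0.2   0.175] 89.9
stand 0.03 1326 [0.535 0.009] 0.043 [0.522 0.001] [0.2   0.146] 88.8
stand 0.015 476 [0.515 0.014] 0.022 [0.52  0.002] [0.199 0.142] 87.5
nar 0.1 175 [ 0.445 -0.289] 0.12 [ 0.446 -0.291] [0.014 0.083] 0.6
nar 0.065 187 [ 0.501 -0.278] 0.079 [ 0.593 -0.258] [0.326 0.081] 12.8
nar 0.03 1272 [ 0.606 -0.265] 0.039 [ 0.584 -0.244] [0.335 0.274] 54.0
nar 0.015 1048 [ 0.607 -0.248] 0.025 [ 0.606 -0.297] [0.361 0.271] 19.1
```

Run:
```python
from station import bot
from h import *
for n in ["top","scene"]:
    m=bot.camera_model(n);f=np.load(f"pics/{n}0.npz");P=cloud(m,f["d"])
    X,Y,Z=P[...,0],P[...,1],P[...,2]
    def go(nm,x0,x1,y0,y1,z0,z1):
            k=((X>x0)&(X<x1)&(Y>y0)&(Y<y1)&(Z>z0)&(Z<z1)).astype('u1')
            c,l,st,_=cv2.connectedComponentsWithStats(k)
            for i in range(1,c):
                if st[i,4]<15: continue
                kk=l==i
                A=np.c_[X[kk],Y[kk]].astype('f4');r=cv2.minAreaRect(A);print(n,nm,st[i],np.round(A.mean(0),3),np.round(np.median(Z[kk]),3),np.round(r[0],3),np.round(r[1],3),round(r[2],1))
    go("widerail",.38,.55,.18,.42,.105,.14)
    go("block",.38,.55,.18,.42,.015,.04)
    go("panel",.46,.6,-.1,.1,.07,.1)
    go("clip",.42,.53,-.1,.1,.035,.06)
    go("cup",.36,.5,.1,.25,.05,.08)
    go("nar",.38,.55,-.4,-.2,.105,.14)
```

```text
top widerail [154 209  47   9 195] [0.466 0.276] 0.124 [0.466 0.279] [0.013 0.118] 6.7
top block [160 209  49  19 324] [0.46  0.272] 0.03 [0.467 0.277] [0.032 0.13 ] 6.9
top panel [249 163  75   6 204] [ 0.596 -0.017] 0.076 [ 0.594 -0.002] [0.195 0.012] 90.0
top panel [258 179  52  10 253] [0.544 0.006] 0.083 [0.545 0.006] [0.135 0.013] 82.1
top clip [279 198   7   3  16] [0.512 0.01 ] 0.041 [0.512 0.01 ] [0.017 0.005] 80.2
top clip [298 200   6   3  15] [ 0.505 -0.039] 0.038 [ 0.505 -0.039] [0.014 0.006] 83.6
top clip [258 203  46  13 308] [0.484 0.014] 0.045 [0.483 0.014] [0.119 0.021] 82.2
top clip [258 214   7   6  23] [0.462 0.067] 0.04 [0.461 0.068] [0.015 0.013] 35.9
top clip [276 218   7   5  16] [0.455 0.019] 0.039 [0.454 0.019] [0.011 0.014] 27.3
top clip [295 221   7   3  15] [ 0.448 -0.03 ] 0.04 [ 0.448 -0.031] [0.016 0.006] 85.8
top cup [191 212  13   5  25] [0.47  0.233] 0.067 [0.471 0.235] [0.003 0.031] 9.4
top cup [219 224  21  21 338] [0.415 0.149] 0.066 [0.415 0.149] [0.052 0.052] 44.6
top nar [387 214  32   5 125] [ 0.449 -0.291] 0.124 [ 0.449 -0.294] [0.078 0.012]
[... 528 characters left out ...]
013] 27.0
scene clip [262 200   6   4  15] [0.507 0.012] 0.039 [0.508 0.012] [0.015 0.006] 86.3
scene clip [244 202  46  16 307] [0.482 0.017] 0.043 [0.481 0.017] [0.12  0.027] 79.9
scene clip [243 204   7   3  15] [0.515 0.061] 0.039 [0.516 0.061] [0.016 0.007] 77.3
scene clip [285 215   7   5  20] [ 0.443 -0.028] 0.039 [ 0.443 -0.029] [0.016 0.008] 87.6
scene clip [266 219   7   4  17] [0.451 0.021] 0.038 [0.452 0.021] [0.016 0.008] 73.9
scene cup [180 232  13  10  64] [0.467 0.236] 0.065 [0.466 0.236] [0.006 0.028] 8.1
scene cup [215 235  22  22 375] [0.41  0.152] 0.064 [0.412 0.152] [0.052 0.054] 52.2
scene nar [371 164  26  14 154] [ 0.444 -0.29 ] 0.121 [ 0.446 -0.293] [0.014 0.073] 0.6
```

```bash
cat >> h.py <<'E'
def target(yaw,ysign=1):
    # tool x down; tool y = ysign*(cos yaw, sin yaw,0)
    x=np.array([0,0,-1.]);y=ysign*np.array([np.cos(yaw),np.sin(yaw),0]);return R.from_matrix(np.c_[x,y,np.cross(x,y)])
def delta(o,pos,Rt):
    Rc=rq(o["tool_rot"]);d=Rc.inv().apply(np.array(pos)-o["eef_pos"])/.04
    rv=(Rc.inv()*Rt).as_rotvec()/(2*np.pi)
    return np.round(d,3),np.round(rv,4)
E
python3 - <<'E'
from station import bot
from h import *
o=bot.get_obs();print(rq(o["tool_rot"]).as_matrix().round(3))
for s in (1,-1): print(s,delta(o,[.5,-.2,.25],target(.117,s)),delta(o,[.466,.278,.25],target(.117,s)))
E
```

```text
[[-0.001  0.257 -0.966]
 [ 0.001 -0.966 -0.257]
 [-1.    -0.002  0.   ]]
1 (array([ -0.476,  -8.82 , -10.796]), array([-2.273e-01, -2.000e-04,  2.000e-04])) (array([ -0.458, -20.587, -13.045]), array([-2.273e-01, -2.000e-04,  2.000e-04]))
-1 (array([ -0.476,  -8.82 , -10.796]), array([2.727e-01, 2.000e-04, 2.000e-04])) (array([ -0.458, -20.587, -13.045]), array([2.727e-01, 2.000e-04, 2.000e-04]))
```

```bash
cat >> h.py <<'E'
def sim(o,rows):
    p=np.array(o["eef_pos"],float);r=rq(o["tool_rot"])
    for w in rows:
        p=p+r.apply(np.array(w[:3])*.04); r=r*R.from_rotvec(np.array(w[3:])*2*np.pi)
    return p,r
E
python3 - <<'E'
from station import bot
from h import *
o=bot.get_obs()
for n in (8,16,24,26,28):
    p,r=sim(o,[[0,-.22,-1,-.0083,0,0]]*n);print(n,p.round(3),np.hypot(*p[:2]).round(3),r.as_matrix()[:,1].round(3))
E
```

```text
8 [ 0.43  -0.453  0.231] 0.625 [ 0.626 -0.779 -0.001]
16 [ 0.585 -0.166  0.231] 0.608 [ 0.889 -0.459 -0.001]
24 [0.61  0.158 0.231] 0.63 [ 0.998 -0.059 -0.001]
26 [0.595 0.238 0.232] 0.641 [ 0.999  0.045 -0.   ]
28 [0.572 0.317 0.232] 0.654 [ 0.989  0.149 -0.   ]
```

Good arc; slightly more pull-in.

>>> step_arm(plan=[[0,-0.3,-1,-0.0083,0,0],[0,-0.3,-1,-0.0083,0,0],[0,-0.3,-1,-0.0083,0,0],[0,-0.3,-1,-0.0083,0,0],[0,-0.3,-1,-0.0083,0,0],[0,-0.3,-1,-0.0083,0,0],[0,-0.3,-1,-0.0083,0,0],[0,-0.3,-1,-0.0083,0,0]], fingers=-1, force=60)

```text
t: 1.1
eef_pos: [0.4204, -0.429, 0.2309]
tool_rot: [-0.235, -0.667, -0.236, 0.667]
contact_force: [0.1, -0.1, -0.4]
gripper_width: 0.999
```

>>> step_arm(plan=[[0,-0.3,-1,-0.0083,0,0],[0,-0.3,-1,-0.0083,0,0],[0,-0.3,-1,-0.0083,0,0],[0,-0.3,-1,-0.0083,0,0],[0,-0.3,-1,-0.0083,0,0],[0,-0.3,-1,-0.0083,0,0],[0,-0.3,-1,-0.0083,0,0],[0,-0.3,-1,-0.0083,0,0]])

```text
t: 2.1
eef_pos: [0.555, -0.126, 0.231]
tool_rot: [-0.368, -0.603, -0.368, 0.604]
contact_force: [0.7, -0.0, -0.8]
gripper_width: 1.0
```

Run:
```python
from station import bot
from h import *
o=bot.get_obs()
m=bot.camera_model("wrist");im,d=bot.read_camera("wrist");cv2.imwrite("pics/w1.png",np.clip(im[:,:,::-1]*1.4,0,255).astype('u1'))
print(delta(o,[.466,.278,.23],target(.117)))
p,r=sim(o,[[0,-.45,-1,-.0083,0,0]]*9);print(p,r.as_matrix()[:,1])
```

```text
(array([ 0.026, -6.599, -7.965]), array([-0.0942,  0.    ,  0.0001]))
[0.49406211 0.26038676 0.23101714] [ 9.99984032e-01 -5.62422272e-03 -5.50862301e-04]
```

View pics/w1.png

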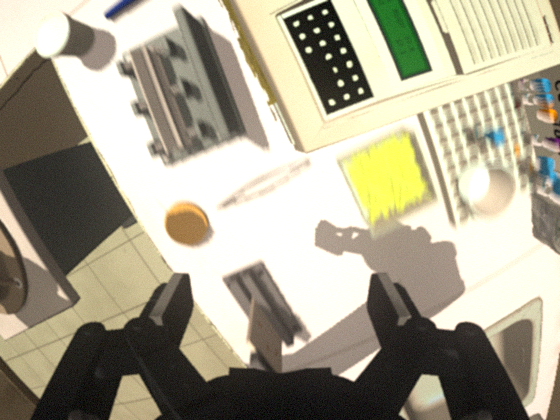

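Run:
```python
from station import bot
from h import *
o=bot.get_obs()
for n in (4,8):
  p,r=sim(o,[[0,-.5,-1,-.0117,0,0]]*n);print(p,r.as_matrix()[:,1])
```

```text
[0.53704421 0.05867462 0.23196712] [ 9.85415330e-01 -1.70166454e-01  6.73761871e-05]
[0.46713874 0.22267843 0.23257641] [0.99243785 0.12274176 0.00125662]
```

>>> step_arm(plan=[[0,-0.5,-1,-0.0117,0,0],[0,-0.5,-1,-0.0117,0,0],[0,-0.5,-1,-0.0117,0,0],[0,-0.5,-1,-0.0117,0,0],[0,-0.5,-1,-0.0117,0,0],[0,-0.5,-1,-0.0117,0,0],[0,-0.5,-1,-0.0117,0,0],[0,0,0,0,0,0]])

```text
t: 3.15
eef_pos: [0.4892, 0.1794, 0.2314]
tool_rot: [0.511, 0.489, 0.512, -0.488]
contact_force: [0.2, -1.3, 0.8]
gripper_width: 1.002
```

Run:
```python
from station import bot
from h import *
o=bot.get_obs()
m=bot.camera_model("wrist");im,d=bot.read_camera("wrist");cv2.imwrite("pics/w2.png",np.clip(im[:,:,::-1]*1.4,0,255).astype('u1'));np.savez("pics/w2.npz",im=im,d=d,p=o["eef_pos"],q=o["tool_rot"])
print(o["t"],o["eef_pos"],delta(o,[.466,.278,.23],target(.117)))
for nm,P in dict(rail=[.466,.278,.126],clip=[.483,.014,.049],cup=[.415,.149,.066],panel=[.545,.006,.085]).items(): print(nm,wproj(m,o,P).round(0))
```

```text
3.15 [0.48916512 0.17939431 0.23138275] (array([ 0.038, -0.467, -2.489]), array([-0.0114, -0.0002,  0.0001]))
rail [[252.  83.]]
clip [[268. 315.]]
cup [[205. 215.]]
panel [[320. 340.]]
```

View pics/w2.png

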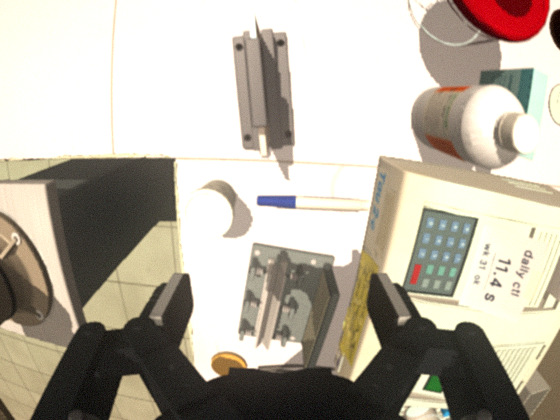

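Run:
```python
import cv2,numpy as np
im=np.load("pics/w2.npz")["im"][:,:,::-1]
a=im[5:170,195:330];b=im[225:375,200:360]
a=cv2.resize(a,None,fx=3.5,fy=3.5,interpolation=2);b=cv2.resize(b,None,fx=3.8,fy=3.8,interpolation=2)
cv2.imwrite("pics/w2a.png",a);cv2.imwrite("pics/w2b.png",b)
```

```text
(no output)
```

View pics/w2a.png

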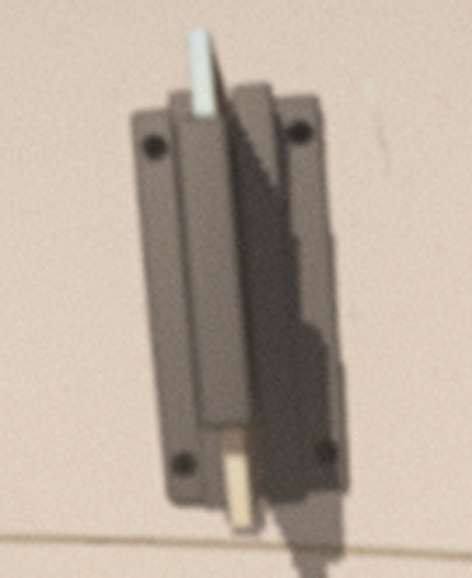

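View pics/w2b.png

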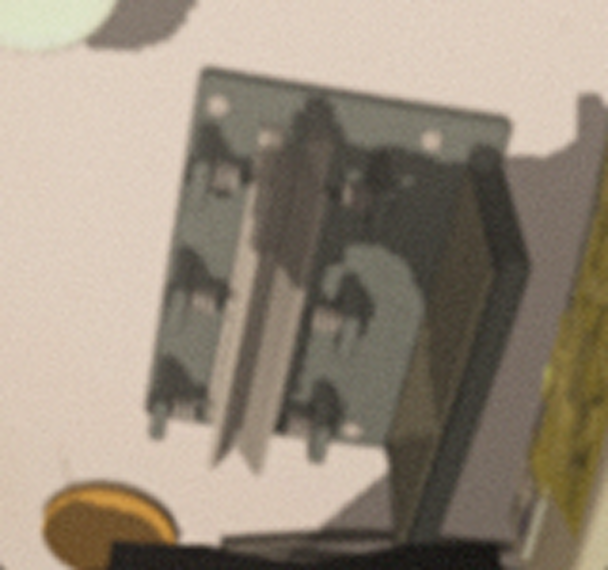

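```bash
cat > m2.py <<'E'
from station import bot
from h import *
f=np.load("pics/w2.npz");o=dict(eef_pos=f["p"],tool_rot=f["q"]);m=bot.camera_model("wrist")
A=lambda l:np.array(l)/3.5+[195,5]-.36
B=lambda l:np.array(l)/3.8+[200,225]-.37
rail=wplane(m,o,A([(178,118),(230,112),(200,427),(250,425)]),.126)
print(rail.round(4),rail.mean(0).round(4))
e=rail[2:].mean(0)-rail[:2].mean(0);print("len",np.hypot(*e[:2]),"yaw",np.arctan2(e[0],-e[1]), "w",np.hypot(*(rail[1]-rail[0])[:2]),np.hypot(*(rail[3]-rail[2])[:2]))
for z in(.106,.126):
    pe=wplane(m,o,A([(199,30),(240,528)]),z);print("plate ends",z,pe.round(4),np.linalg.norm(pe[0]-pe[1]),pe.mean(0))
b=wplane(m,o,B([(205,70),(510,120),(150,415)]),.01);print(b.round(4))
yv=b[0]-b[2];xv=b[1]-b[0];print(np.linalg.norm(yv),np.linalg.norm(xv),np.arctan2(xv[1],xv[0]),np.arctan2(-yv[0],yv[1]))
th=np.arctan2(-yv[0],yv[1]);c,s=np.cos(th),np.sin(th);M=np.array([[c,-s],[s,c]])
for p,l in zip(b,[(-35,75),(72,75),(-35,-75)]): print("origin",p[:2]-M@np.array(l)/1000)
pl=B([(486,148),(528,262)]);pp=wplane(m,o,pl,.085);print("panel pts",pp.round(4))
j=wplane(m,o,B([(258,140),(212,462),(322,138),(262,472)]),.049);print("jaw",j.round(4))
jl=[M.T@(q[:2]-b.mean(0)[:2]) for q in j]
E
python3 m2.py
```

```text
[[0.4593 0.3123 0.126 ]
 [0.4703 0.3138 0.126 ]
 [0.4666 0.2444 0.126 ]
 [0.4774 0.2452 0.126 ]] [0.4684 0.2789 0.126 ]
len 0.06860049614738013 yaw 0.1050157817756165 w 0.011106701752112392 0.010826611110162346
plate ends 0.106 [[0.4609 0.3381 0.106 ]
 [0.4752 0.219  0.106 ]] 0.11992241695430447 [0.46803693 0.27857654 0.106     ]
plate ends 0.126 [[0.4628 0.3326 0.126 ]
 [0.4761 0.2224 0.126 ]] 0.11094928556080143 [0.46945474 0.27749597 0.126     ]
[[ 0.4622  0.0942  0.01  ]
 [ 0.5635  0.08    0.01  ]
 [ 0.442  -0.054   0.01  ]]
0.1495473658421733 0.10236755458556013 -0.1393492746583684 -0.13550649246239152
origin [0.4867088  0.01515512]
origin [0.48206493 0.01539126]
origin [0.48676995 0.0156036 ]
panel pts [[0.5422 0.1094 0.085 ]
 [0.5583 0.073  0.085 ]]
jaw [[ 0.4808  0.0902  0.049 ]
 [ 0.4681 -0.0406  0.049 ]
 [ 0.4998  0.0918  0.049 ]
 [ 0.4857 -0.0444  0.049 ]]
```

Run:
```python
from station import bot
from h import *
o=bot.get_obs();print(delta(o,[.468,.279,.097],target(.113)))
R1=[[0,-.14,-.835,-.004,0,0]]*3+[[.84,0,0,0,0,0]]*4
p,r=sim(o,R1);print(p,r.as_matrix())
```

```text
(array([ 3.355, -0.452, -2.573]), array([-0.0115,  0.    ,  0.0001]))
[0.46689504 0.27574406 0.09680061] [[-3.73092439e-04  9.93231609e-01  1.16150040e-01]
 [-3.64106841e-05  1.16150034e-01 -9.93231679e-01]
 [-9.99999930e-01 -3.74796332e-04 -7.17045711e-06]]
```

>>> step_arm(plan=[[0,-0.13,-0.86,-0.004,0,0],[0,-0.13,-0.86,-0.004,0,0],[0,-0.13,-0.86,-0.0035,0,0],[0.7,0,0,0,0,0],[0.7,0,0,0,0,0],[0.5,0,0,0,0,0],[0,0,0,0,0,0]])

```text
t: 4.08
eef_pos: [0.469, 0.2755, 0.1536]
tool_rot: [0.526, 0.471, 0.526, -0.474]
contact_force: [-0.4, -0.3, 0.8]
gripper_width: 1.003
```

Run:
```python
from station import bot
from h import *
o=bot.get_obs();print(o["eef_pos"],delta(o,[.468,.279,.097],target(.113)))
m=bot.camera_model("wrist");im,d=bot.read_camera("wrist");cv2.imwrite("pics/w3.png",np.clip(im[:,:,::-1]*1.2,0,255).astype('u1'));np.savez("pics/w3.npz",im=im,d=d,p=o["eef_pos"],q=o["tool_rot"])
```

```text
[0.46896239 0.27547133 0.15361878] (array([ 1.415, -0.01 , -0.093]), array([-0.0008,  0.0003,  0.0005]))
```

View pics/w3.png

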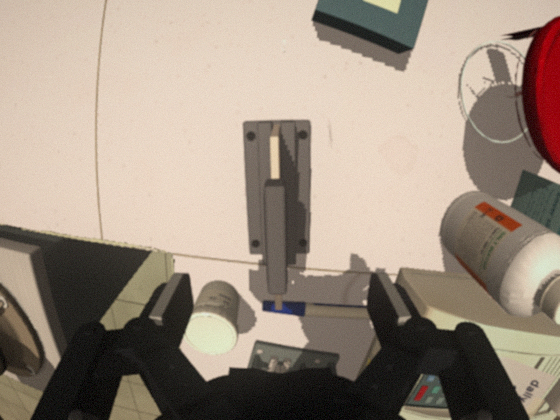

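>>> step_arm(plan=[[0.5,0,-0.09,-0.0008,0,0],[0.5,0,0,0,0,0],[0.4,0,0,0,0,0],[0,0,0,0,0,0]])

```text
t: 4.62
eef_pos: [0.4677, 0.2805, 0.0976]
tool_rot: [0.528, 0.469, 0.528, -0.471]
contact_force: [0.9, 0.4, 0.0]
gripper_width: 0.997
```

>>> step_arm(plan=[[0,0,0,0,0,0],[0,0,0,0,0,0],[0,0,0,0,0,0],[0,0,0,0,0,0],[0,0,0,0,0,0],[0,0,0,0,0,0],[0,0,0,0,0,0],[0,0,0,0,0,0]], fingers=1, force=80)

```text
t: 5.62
eef_pos: [0.4681, 0.2813, 0.0998]
tool_rot: [0.528, 0.47, 0.528, -0.471]
contact_force: [-3.7, -1.5, 6.5]
gripper_width: 0.124
```

>>> step_arm(plan=[[-0.2,0,0,0,0,0],[-0.4,0,0,0,0,0],[-0.5,0,0,0,0,0],[-0.6,0,0,0,0,0],[-0.6,0,0,0,0,0],[-0.4,0,0,0,0,0],[-0.2,0,0,0,0,0],[0,0,0,0,0,0]])

```text
t: 6.62
eef_pos: [0.4688, 0.2813, 0.2157]
tool_rot: [0.528, 0.471, 0.528, -0.47]
contact_force: [-0.2, -0.2, -1.4]
gripper_width: 0.123
```

Run:
```python
from station import bot
from h import *
o=bot.get_obs();print(o["eef_pos"],o["contact_force"],rq(o["tool_rot"]).as_matrix().round(4))
im,d=bot.read_camera("scene");cv2.imwrite("pics/s4.png",cv2.resize(np.clip(im[120:290,60:350,::-1]*1.3,0,255).astype('u1'),None,fx=2.7,fy=2.7))
im,d=bot.read_camera("wrist");cv2.imwrite("pics/w4.png",np.clip(im[:,:,::-1]*1.2,0,255).astype('u1'))
np.savez("pics/w4.npz",im=im,d=d,p=o["eef_pos"],q=o["tool_rot"])
print(delta(o,[.484,.015,o["eef_pos"][2]],target(-.137)))
```

```text
[0.46883212 0.28128426 0.21566052] [-0.18278015 -0.15322617 -1.42267883] [[ 7.000e-04  9.934e-01  1.149e-01]
 [ 2.000e-04  1.149e-01 -9.934e-01]
 [-1.000e+00  7.000e-04 -1.000e-04]]
(array([-1.000e-03, -3.880e-01,  6.657e+00]), array([ 0.0401, -0.    , -0.0001]))
```

View pics/s4.png

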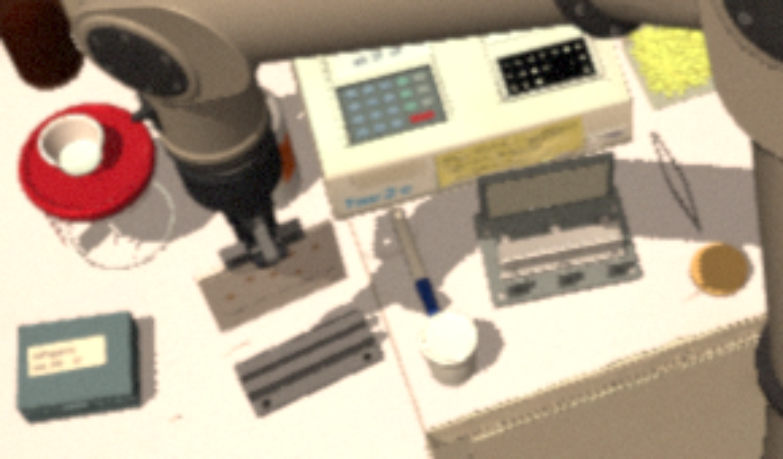

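View pics/w4.png

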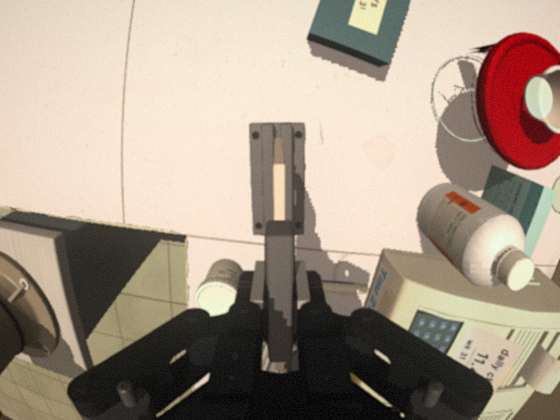

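Run:
```python
from station import bot
from h import *
im=np.load("pics/w4.npz")["im"][:,:,::-1]
cv2.imwrite("pics/w4a.png",cv2.resize(np.clip(im[120:390,225:335]*2.2,0,255).astype('u1'),None,fx=2.2*1,fy=2.2,interpolation=2))
```

```text
(no output)
```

View pics/w4a.png

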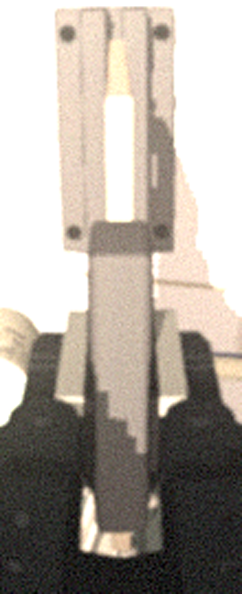

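Run:
```python
from station import bot
from h import *
m=bot.camera_model("wrist");T=m["T_tool_cam"]
def tp(uv,x):
    d=wrays(m,uv)@T[:3,:3].T;c=T[:3,3];return c+d*((x-c[0])/d[:,0])[:,None]
F=lambda l:np.array(l)/2.2+[225,120]-.27
print("top",tp(F([(91,250),(156,250),(96,512),(150,512),(100,530)]),-.0262).round(4))
print("bot end",tp(F([(91,220),(155,220)]),-.0062).round(4))
print("plate bottom corner",tp(F([(110,40),(126,40)]),.0918).round(4))
print("plate top corner (x~0)",tp(F([(104,97),(134,97),(104,220),(134,220)]),-.0062).round(4))
```

```text
top [[-0.0262 -0.0037 -0.0351]
 [-0.0262  0.0077 -0.0351]
 [-0.0262 -0.004   0.0278]
 [-0.0262  0.0078  0.0278]
 [-0.0262 -0.0032  0.0336]]
bot end [[-0.0062 -0.0045 -0.0332]
 [-0.0062  0.0085 -0.0331]]
plate bottom corner [[ 0.0918 -0.002  -0.0584]
 [ 0.0918  0.0032 -0.0584]]
plate top corner (x~0) [[-0.0062 -0.0017 -0.0585]
 [-0.0062  0.0041 -0.0584]
 [-0.0062 -0.0019 -0.0332]
 [-0.0062  0.0042 -0.0332]]
```

Run:
```python
from station import bot
from h import *
o=bot.get_obs()
p,r=sim(o,[[0,-.05,.83,.005,0,0]]*8);print(p,r.as_matrix()[:,1],delta(dict(eef_pos=p,tool_rot=np.roll(r.as_quat(),1)),[.484,.0165,.2157],target(-.137)))
```

```text
[0.45378001 0.01590003 0.21480564] [ 9.90746674e-01 -1.35721165e-01 -8.90465597e-04] (array([-0.023,  0.746, -0.117]), array([0.0001, 0.0001, 0.0001]))
```

>>> step_arm(plan=[[0,0,0.4,0.003,0,0],[0,0.05,0.8,0.005,0,0],[0,0.05,0.9,0.006,0,0],[0,0.05,0.9,0.006,0,0],[0,0.05,0.9,0.006,0,0],[0,0.05,0.9,0.006,0,0],[0,0.05,0.9,0.005,0,0],[0,0.05,0.5,0.003,0,0]])

```text
t: 7.72
eef_pos: [0.4827, 0.0308, 0.2147]
tool_rot: [-0.464, -0.533, -0.464, 0.534]
contact_force: [-0.1, 0.6, -2.3]
gripper_width: 0.123
```

>>> step_arm(plan=[[0,0.0,0.2,0,0,0],[0,0,0,0,0,0],[0,0,0,0,0,0]])

```text
t: 8.1
eef_pos: [0.4823, 0.0273, 0.2154]
tool_rot: [0.465, 0.533, 0.466, -0.532]
contact_force: [-0.1, -0.0, -0.9]
gripper_width: 0.127
```

Run:
```python
from station import bot
from h import *
o=bot.get_obs();print(o["eef_pos"],o["contact_force"],rq(o["tool_rot"]).as_matrix().round(4))
print(delta(o,[.484,.0165,.17],target(-.137)))
m=bot.camera_model("wrist");im,d=bot.read_camera("wrist");cv2.imwrite("pics/w5.png",np.clip(im[:,:,::-1]*1.5,0,255).astype('u1'))
np.savez("pics/w5.npz",im=im,d=d,p=o["eef_pos"],q=o["tool_rot"])
```

```text
[0.48234285 0.02727716 0.21536708] [-0.08096792 -0.03994498 -0.93971557] [[ 2.000e-04  9.910e-01 -1.335e-01]
 [ 7.000e-04 -1.335e-01 -9.910e-01]
 [-1.000e+00  2.000e-04 -7.000e-04]]
(array([1.134, 0.077, 0.262]), array([ 0.0005, -0.0001, -0.    ]))
```

View pics/w5.png

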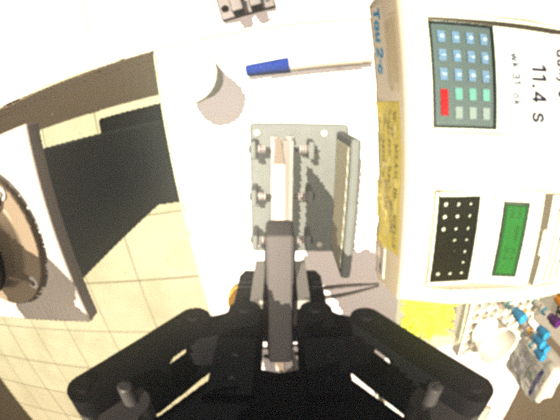

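Run:
```python
import numpy as np,cv2
im=np.load("pics/w5.npz")["im"][:,:,::-1]
cv2.imwrite("pics/w5a.png",cv2.resize(np.clip(im[115:265,240:370]*1.8,0,255).astype('u1'),None,fx=4,fy=4,interpolation=2))
```

```text
(no output)
```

View pics/w5a.png

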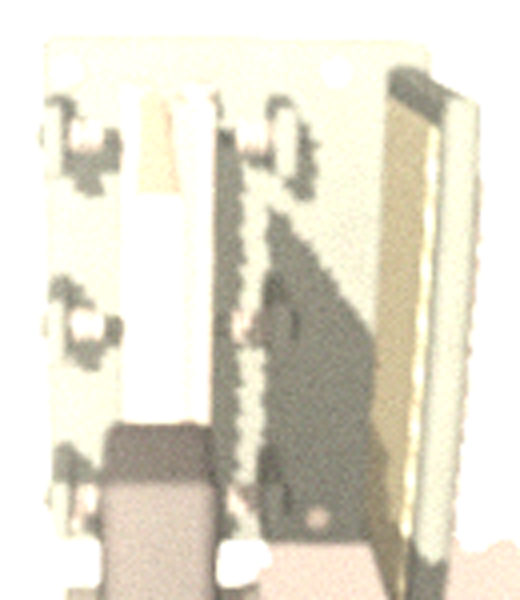

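Run:
```python
import numpy as np,cv2
im=np.load("pics/w5.npz")["im"][:,:,::-1]
c=im[115:265,240:370].astype(float)
cv2.imwrite("pics/w5b.png",cv2.resize(np.clip((c-40)*1.1,0,255).astype('u1'),None,fx=4,fy=4,interpolation=2))
```

```text
(no output)
```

View pics/w5b.png

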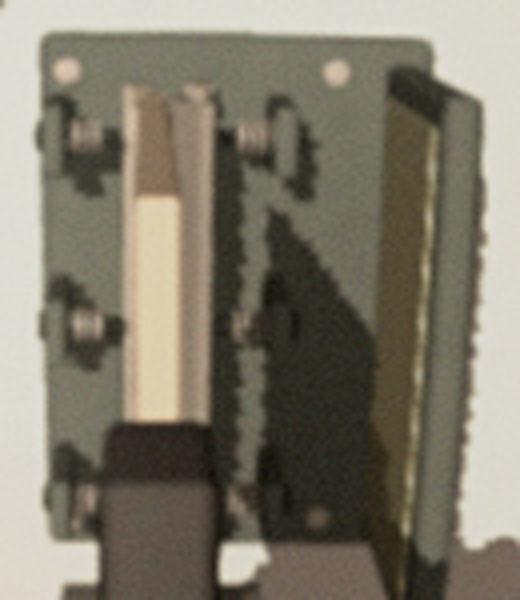

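Run:
```python
from station import bot
from h import *
m=bot.camera_model("wrist");T=m["T_tool_cam"]
def tp(uv,x):
    d=wrays(m,uv)@T[:3,:3].T;c=T[:3,3];return c+d*((x-c[0])/d[:,0])[:,None]
F=lambda l:np.array(l)/4+[240,115]-.37
b=tp(F([(40,35),(432,40),(50,538)]),.2054);print("base\n",b.round(4))
e=b[2]-b[0];a=np.arctan2(e[1],e[2]);print("left edge ang",a,np.linalg.norm(e)); x=b[1]-b[0];print("top edge ang",np.arctan2(-x[2],x[1]),np.linalg.norm(x))
for ang in (a,np.arctan2(-x[2],x[1])):
  ex=np.array([np.cos(ang),-np.sin(ang)]);ez=np.array([np.sin(ang),np.cos(ang)]) # tool (y,z)
  for p,(X,Y) in zip(b,[(-35,75),(72,75),(-35,-75)]): print("clip origin (tool y,z)",(p[1:]-ex*X/1e3+ez*Y/1e3).round(4))
j=tp(F([(123,88),(215,90),(122,420),(208,420)]),.1664);print("jaw\n",j.round(4))
print("plate bottom",tp(F([(137,92),(170,92)]),.0918).round(4))
print("plate side edge",tp(F([(136,200),(180,200),(136,420),(180,420)]),.0).round(4))
```

```text
base
 [[ 0.2054 -0.0303 -0.0619]
 [ 0.2054  0.0745 -0.0616]
 [ 0.2054 -0.0313  0.0845]]
left edge ang -0.006851271374141793 0.14644824328034972
top edge ang -0.003308812454498821 0.10475884191843944
clip origin (tool y,z) [0.0042 0.0133]
clip origin (tool y,z) [0.002  0.0129]
clip origin (tool y,z) [0.0042 0.0097]
clip origin (tool y,z) [0.0045 0.0132]
clip origin (tool y,z) [0.0022 0.0132]
clip origin (tool y,z) [0.004  0.0096]
jaw
 [[ 0.1664 -0.0072 -0.0517]
 [ 0.1664  0.0145 -0.0512]
 [ 0.1664 -0.0082  0.0321]
 [ 0.1664  0.0136  0.0321]]
plate bottom [[ 0.0918 -0.0026 -0.0591]
 [ 0.0918  0.0033 -0.059 ]]
plate side edge [[ 0.     -0.0011 -0.0573]
 [ 0.      0.0037 -0.0573]
 [ 0.     -0.0013 -0.0312]
 [ 0.      0.0038 -0.0312]]
```

>>> step_arm(plan=[[0,0.04,0.13,0,0,0],[0,0.03,0.13,0,0,0],[0.4,0,0,0,0,0],[0.5,0,0,0,0,0],[0.5,0,0,0,0,0],[0.25,0,0,0,0,0],[0,0,0,0,0,0],[0,0,0,0,0,0]])

```text
t: 9.15
eef_pos: [0.4841, 0.0153, 0.1498]
tool_rot: [0.465, 0.533, 0.465, -0.533]
contact_force: [0.9, -0.2, -1.3]
gripper_width: 0.126
```

Run:
```python
from station import bot
from h import *
o=bot.get_obs();print(o["eef_pos"],o["contact_force"],rq(o["tool_rot"]).as_matrix().round(4))
m=bot.camera_model("wrist");im,d=bot.read_camera("wrist");c=im[140:290,230:380,::-1]
cv2.imwrite("pics/w6.png",cv2.resize(np.clip(c*1.2-30,0,255).astype('u1'),None,fx=4,fy=4,interpolation=2))
np.savez("pics/w6.npz",im=im,d=d,p=o["eef_pos"],q=o["tool_rot"])
```

```text
[0.48409086 0.01530698 0.14976461] [ 0.86626058 -0.21571152 -1.29886864] [[ 9.000e-04  9.908e-01 -1.356e-01]
 [ 1.000e-04 -1.356e-01 -9.908e-01]
 [-1.000e+00  9.000e-04 -2.000e-04]]
```

View pics/w6.png

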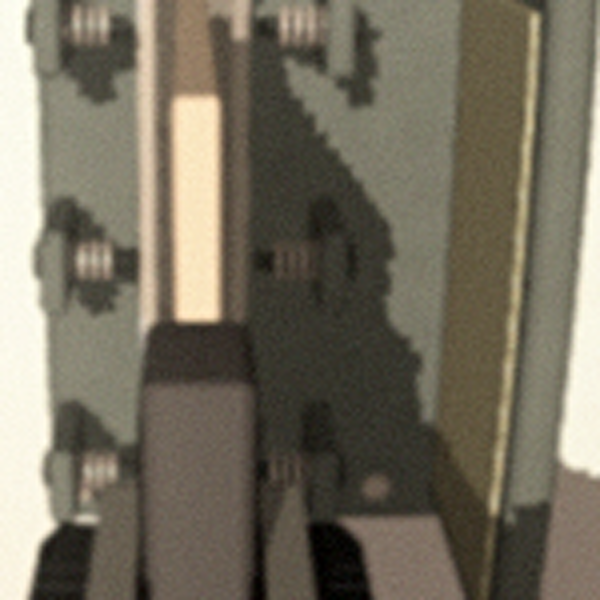

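>>> step_arm(plan=[[0.2,0,0,0,0,0],[0.2,0,0,0,0,0],[0.15,0,0,0,0,0],[0.15,0,0,0,0,0],[0.15,0,0,0,0,0],[0.15,0,0,0,0,0],[0.1,0,0,0,0,0],[0,0,0,0,0,0]])

```text
t: 10.2
eef_pos: [0.4831, 0.0152, 0.1046]
tool_rot: [-0.465, -0.533, -0.465, 0.533]
contact_force: [1.6, -0.6, -5.2]
gripper_width: 0.122
```

>>> step_arm(plan=[[0.05,0,0,0,0,0],[0.05,0,0,0,0,0],[0,0,0,0,0,0]])

```text
t: 10.58
eef_pos: [0.4839, 0.0151, 0.1018]
tool_rot: [0.465, 0.533, 0.465, -0.533]
contact_force: [-0.5, -1.3, 6.6]
gripper_width: 0.126
```

>>> step_arm(plan=[[0.05,0,0,0,0,0],[0.05,0,0,0,0,0],[0,0,0,0,0,0]])

```text
t: 10.95
eef_pos: [0.4861, 0.0149, 0.1015]
tool_rot: [0.466, 0.534, 0.463, -0.532]
contact_force: [-9.9, -4.7, 45.4]
gripper_width: 0.121
```

>>> step_arm(plan=[[-0.05,0,0,0,0,0],[-0.03,0,0,0,0,0],[0,0,0,0,0,0]])

```text
t: 11.32
eef_pos: [0.4842, 0.015, 0.1018]
tool_rot: [0.465, 0.533, 0.464, -0.533]
contact_force: [-2.9, -1.6, 14.4]
gripper_width: 0.123
```

Run:
```python
from station import bot
from h import *
o=bot.get_obs();print(o["eef_pos"],o["contact_force"],rq(o["tool_rot"]).as_matrix().round(4))
m=bot.camera_model("wrist");im,d=bot.read_camera("wrist");c=im[90:290,200:400,::-1]
cv2.imwrite("pics/w7.png",cv2.resize(np.clip(c*1.2-30,0,255).astype('u1'),None,fx=3,fy=3,interpolation=2))
im,d=bot.read_camera("scene");cv2.imwrite("pics/s7.png",cv2.resize(np.clip(im[130:290,130:350,::-1]*1.3,0,255).astype('u1'),None,fx=3.5,fy=3.5,interpolation=2))
```

```text
[0.48424921 0.01504391 0.10177288] [-2.86048511 -1.60687671 14.43609703] [[ 1.500e-03  9.907e-01 -1.359e-01]
 [-7.000e-04 -1.359e-01 -9.907e-01]
 [-1.000e+00  1.500e-03  5.000e-04]]
```

View pics/w7.png

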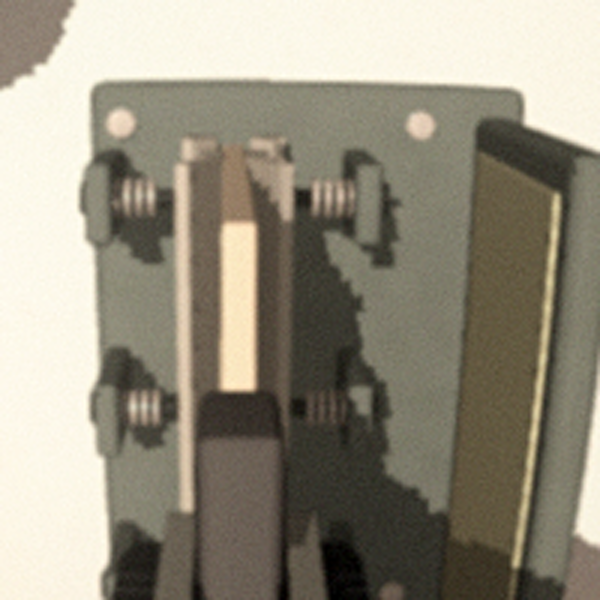

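View pics/s7.png

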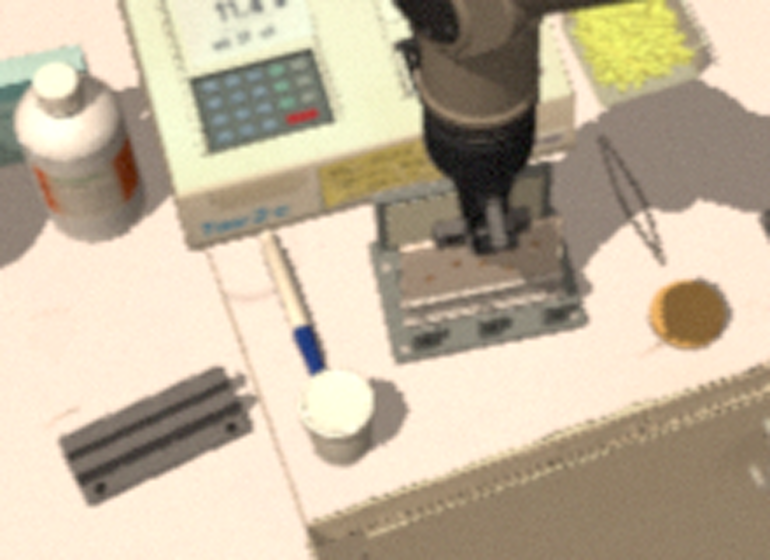

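>>> step_arm(plan=[[0,0,0,0,0,0],[0,0,0,0,0,0],[0,0,0,0,0,0],[0,0,0,0,0,0],[0,0,0,0,0,0],[0,0,0,0,0,0]], fingers=-1)

```text
t: 12.18
eef_pos: [0.4836, 0.0152, 0.1005]
tool_rot: [-0.465, -0.533, -0.465, 0.533]
contact_force: [-0.0, 0.5, -0.6]
gripper_width: 0.997
```

>>> step_arm(plan=[[-0.3,0,0,0,0,0],[-0.5,0,0,0,0,0],[-0.7,0,0,0,0,0],[-0.7,0,0,0,0,0],[-0.7,0,0,0,0,0],[-0.5,0,0,0,0,0],[0,0,0,0,0,0],[0,0,0,0,0,0]])

```text
t: 13.18
eef_pos: [0.4832, 0.0151, 0.2361]
tool_rot: [-0.465, -0.533, -0.465, 0.533]
contact_force: [-0.5, 0.3, -1.2]
gripper_width: 1.002
```

Run:
```python
from station import bot
from h import *
o=bot.get_obs();print(o["eef_pos"],o["contact_force"])
m=bot.camera_model("wrist");im,d=bot.read_camera("wrist")
cv2.imwrite("pics/w8.png",cv2.resize(np.clip(im[90:400,190:390,::-1]*1.1-20,0,255).astype('u1'),None,fx=1.9,fy=1.9,interpolation=2))
np.savez("pics/w8.npz",im=im,d=d,p=o["eef_pos"],q=o["tool_rot"])
```

```text
[0.48319865 0.01506024 0.23614589] [-0.50994684  0.26472605 -1.17028067]
```

View pics/w8.png

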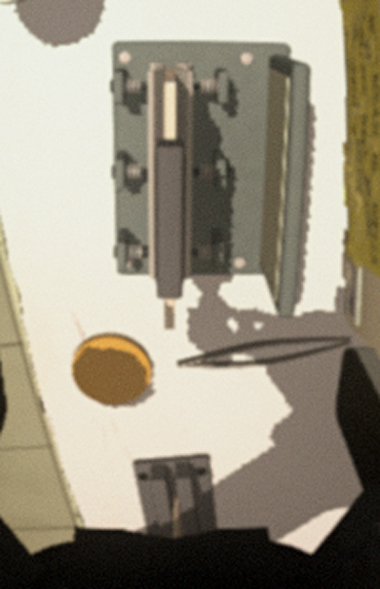

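Run:
```python
from station import bot
from h import *
f=np.load("pics/w8.npz");o=dict(eef_pos=f["p"],tool_rot=f["q"]);m=bot.camera_model("wrist")
F=lambda l:np.array(l)/1.9+[190,90]-.24
r=wplane(m,o,F([(171,146),(170,297)]),.128);print(r.round(4),r.mean(0),np.linalg.norm(r[0]-r[1]))
e=r[0]-r[1];print("yaw",np.arctan2(-e[0],e[1]))
pe=wplane(m,o,F([(169,82),(169,328)]),.108);print(pe.round(4),pe.mean(0),np.linalg.norm(pe[0]-pe[1]))
b=wplane(m,o,F([(112,42),(290,44),(117,273)]),.01);th=-.137;c,s=np.cos(th),np.sin(th);M=np.array([[c,-s],[s,c]])
for p,l in zip(b,[(-35,75),(72,75),(-35,-75)]): print("clip",(p[:2]-M@np.array(l)/1000).round(4))
for n in("top","scene"):
    im,d=bot.read_camera(n);P=cloud(bot.camera_model(n),d);X,Y,Z=P[...,0],P[...,1],P[...,2]
    k=(X>.46)&(X<.51)&(Y>-.06)&(Y<.09)&(Z>.11)&(Z<.14);print(n,k.sum(),np.median(Z[k]),np.percentile(Z[k],[10,90]) if k.sum() else "")
```

```text
[[ 0.4894  0.0489  0.128 ]
 [ 0.4796 -0.0188  0.128 ]] [0.48451639 0.01505046 0.128     ] 0.06838302504032186
yaw -0.14340402871145747
[[ 0.4919  0.0733  0.108 ]
 [ 0.4755 -0.0451  0.108 ]] [0.48367597 0.01413155 0.108     ] 0.11952170304651526
clip [0.4848 0.0134]
clip [0.4832 0.0135]
clip [0.4849 0.0167]
top 8 0.11247696157423925 [0.11052647 0.11383031]
scene 214 0.12455671100729471 [0.11264663 0.12847048]
```

```bash
python3 -c "
from station import bot
print(bot.hand_in())"
```

```text
the job is handed in; nothing more can be done
None
```

I lifted the wide plate out of its drying block and pressed it into the viewing-stand clip. I then let go, raised the arm clear and handed the job in at about 13.4 s. `hand_in` gives no verdict, so the result below rests on my own measurements.

**Seating:** the upward force rose sharply to about 45 N, with the tool within about 1 mm of the height I had worked out for fully home. I took this as the plate reaching the clip floor. I eased off before opening the fingers.

**Position after release (wrist camera):**

| | Plate | Clip |
|---|---|---|
| Centre (x, y), m | 0.484, 0.0145 | 0.484, 0.0145 |
| Yaw, rad | -0.143 | about -0.137 |

The rail and the plate body gave the same x to within 1 mm, so the plate is upright. The scene camera's highest depth readings on the rail reach 0.128 m, which matches fully home.

**Weaker checks:**
- **Top camera:** it was no use for the rail height. It returned only 8 readings, at about 0.112 m.
- **Clip centre:** individual base-corner estimates of it scatter by up to 3 mm, well inside the 15 mm lengthwise limit.
- **Jaw openings:** I could not read these directly. The pictures show the plate between both jaws, about midway.
- **Bystanders:** the narrow plate, cup and dish look undisturbed in the last pictures, but I did not measure their positions again.

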